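# Slide the loaded wafer under the mask and hold the contact selector at its third stop

## Task

The wafer is on the chuck of the mask aligner: push the transport slide fully home under the mask frame, without slamming it. Then turn the contact selector on the cream control box clockwise from its rest, feeling three clicks, to the third stop (three black marks on from the long mark), never as far as the fourth, and keep hold of it there: it springs back when let go, so finish while still holding it at the third stop. Leave the carrier, bottle, loupe and tweezers where they are.

Things in the scene. Friction and masses are not known exactly. Their poses are not given: they have to be found in the camera images.
- slide_handle (a point): Centre of the transport slide's steel handle: a level round bar 12 mm thick, 90 mm long, 52 mm above the work surface, open below, its ends carried 31 mm in front of a black plate (125 mm wide, 24 to 66 mm above the surface). Push it from its near side. Its x axis is level and points the way the slide goes home (away from the robot, within 10 degrees of straight ahead); y runs along the bar.
- slide (a joint): How far the transport slide stands out of the aligner, in m: 0 is fully home against its stop, 0.10 fully out. It starts 0.06 to 0.095 out, runs level with 1.5 N of friction and some damping (6 N per m/s), weighs about 0.8 kg and stays where it is left.
- stage: The fixed mask aligner stage, carrying the slide. Origin on the work surface under the middle of the wafer when home; x points the way the slide goes home. Its mask frame (150 mm along x, 200 mm across) is 76 mm high with clips to 82 mm; its near edge lies 70 mm before the origin, the handle bar 124 mm before it when home. A microscope carriage 180 mm high stands 160 mm and more behind it.
- pod: The fixed cream control box, 130 mm along x, 150 mm along y, 67 mm high, with small marks and a meter on top, none over 71 mm high. Origin at the centre of its underside, turned up to 0.4 rad about z. The selector's axis stands 15 mm before the origin (-x). It stands on one side of the aligner, the carrier on the other, either way round.
- selector_grip (a point): Centre of the selector's bar grip, on its vertical turning axis, half-way up: black bar 44 mm long, 14 mm thick, 28 mm high with flat parallel sides, on a round skirt 46 mm across. The point is 87 mm above the work surface, the bar's top 14 mm above it, the skirt's top 14 mm below it. Its x axis points along the bar to the end with the white pointer line and turns with it; z is up.
- selector (a joint): Selector angle in rad, growing clockwise seen from above. 0: rest, pointer at the long mark. Five stops follow, 0.419 (24 deg) apart, each with a short mark and a click; 1.257 is the third, 2.094 the end of travel. A spring (0.05 N m at rest, 0.065 at the third) turns it back when let go; the clicks add 0.04 N m after each stop, take 0.04 off just before the next. Grip firmly, 20 N or more.
- carrier: Bystander: round pale wafer carrier box lying flat, 106 mm across, 26 mm high, origin at the centre of its underside.
- bottle: Bystander: white plastic bottle with a red cap, 54 mm across, 130 mm high, origin at the centre of its underside.
- loupe: Bystander: brass magnifier, 38 mm across, 42 mm high, standing upright, origin at the centre of its underside.
- tweezers: Bystander: steel wafer tweezers lying flat, 122 mm long along its x axis, 16 mm wide, 8 mm high, origin under its middle.

How it is judged (in metres and radians):
On the way, in this order (a step that is already met when the one before it is completed fails the run):
1. the transport slide is fully home (value of joint slide below 0.004 m), for 0.2 s.
2. the selector is held at its third stop (value of joint selector between 1.1 and 1.41 rad and contact force between the fingers and selector above 1 N), for 0.5 s.
At the end, for the whole second after the job is handed in: The transport slide is home (within 4 mm of its stop), and the robot's fingers hold the selector still (over 1 N of contact, slower than 0.15 rad/s) at the third stop, between 1.10 and 1.41 rad (all of step 2 and value of joint slide below 0.004 m and velocity of joint selector between -0.15 and 0.15 rad/s); the arm keeps its last pose, push and grip.
It fails at once if the selector is turned as far as the fourth stop (past 1.6 rad) (value of joint selector above 1.6 rad).
It fails at once if the slide is slammed (faster than 0.4 m/s) (velocity of joint slide below -0.4 m/s or velocity of joint slide above 0.4 m/s).
It fails at once if a bystander (carrier, bottle, loupe or tweezers) is moved over 20 mm (distance of any of carrier, bottle, loupe, tweezers from where it was at the start of the episode above 0.02 m).
It also fails if it takes over 64 s, if anything falls off the work surface, if the arm or the gripper's body presses on something with over 40 N, if the wrist force passes 120 N, or if a joint passes its speed limit or range.

## Robot

A 6-joint arm with a two-finger parallel gripper is mounted at the origin on the work surface. World frame = base frame: x ahead of the robot, y to its left, z up, the work surface at z = 0. Lengths are in mm, angles in degrees, forces in N, time in s.
With the tool pointing down it reaches from about 350 to 850 mm from the base axis. Payload 8.1 kg.
Tool frame: the origin (TCP) lies midway between the tips of the shut fingers; the grasp point (between the pads) lies 19 mm behind it (r.pinch_z is the distance from the TCP to the grasp point, in mm); z points along the fingers, y is the line along which they close (so a half turn about z gives the same grasp; the last joint's range is limited). The gripper opens to 85 mm and grips with 20 to 120 N. Pads are 22 mm wide; open, the fingers measure 114 mm over their backs; the gripper's body (76 mm by 85 mm) begins 54 mm behind the grasp point. The pads swing forward as they close: fully open they stand 13 mm farther back than shut.
Start: joints at [67.414, 7.471, 85.268, -0, 87.261, -4.893], TCP at [182.328, 571.631, 231.292] pointing down, gripper open.
Joint ranges: [-169.43, 169.43], [-51.17, 129.36], [1.28, 143.12], [-76.62, 256.62], [0, 156.53], [-152.29, 152.29]. Speed limits (degrees/s): [136.94, 136.94, 159.86, 180, 180, 180].

## Interface

Orientations are given as [roll, pitch, yaw] about the fixed x, y, z axes, in that order (R = Rz(yaw) Ry(pitch) Rx(roll)).
In Python, from bench import sensors, optics, job, r gives the robot as it stands.
- The arm moves only by the tool play_rows, never from a script. Its argument "motion" is a list that holds one entry, the list of rows, each a list of 6 numbers: the shift along the tool's x, y, z in cm, then the turn, a rotation vector about the tool's x, y, z in degrees. In form: [[[x, y, z, ax, ay, az], ...]]. A call has 1 to 5 rows; each row is the pose to reach, as a shift and turn from the pose commanded when the call began, along the tool's axes at that moment; what a row does not reach only later rows make up. A row lasts 1/10 s, in which the tool goes at most 50 mm and 8.59 degrees, less where a joint would pass 70% of its speed; a pose out of reach is approached as far as the arm can. A call with a gripper value outside its range is refused whole. "jaw" is the opening, from 0 (shut) to 1 (fully open), set as the call begins (left out, the last holds). The fingers move at their own pace and stop on an object; "squeeze" is the grip in N (left out, the last holds). Time passes only in rows, so rows that repeat a pose let the fingers close. It gives the time, the measured TCP pose, the force, the opening and the grip force at its end, in the units of the state.
- sensors.sense(): the state, without advancing time (a new reading comes with each control period).
- optics.snapshot(name): name is "scene" or "top"; returns a dict with "pixels" (420x560x3 uint8, red, green, blue), "mtx" (3x3 intrinsics, pixels), "R" (3x3) and "t" (3): a world point X has camera coordinates R X + t. Camera axes: x right, y down, z forward; pixel columns grow to the right and rows downward; lengths in mm; the calibration is good to about 2 mm. A picture is of the moment at which its call begins. There is no depth.
- job.hand_in(): hands the job in; it is judged then, once.
The state is a dict: "time": time; "joint_pos": joint angles; "qd": joint speeds; "joint_efforts": joint torques, N m; "tool_pos": TCP position; "tcp_rot": TCP orientation; "ft_force": force on the tool from outside, world axes, zero at the start; "wrist_torque": the same for the moment, N m; "finger_gap": finger opening in mm; "grip_force": force on a finger pad.
Only numpy, scipy, OpenCV 4.12 (cv2) and the standard library are available. Lean on these libraries where they do the work, as an engineer would, in place of code of your own. Each camera call takes 0.05 s, during which the arm holds its last target. There are 200 camera calls.

## Working session

There is one attempt and no reset: what is moved stays moved. The work goes in short steps, Python scripts to look and compute and a tool call to move; the robot and the scene stay as the last step left them, time stands still between calls to the robot, and variables do not carry over. Pictures are saved under pics/ and viewed, at most 10 in all, crops included, and the job is handed in when it is done.

Besides the shell and the picture viewer there is one more tool, called after "Call:" as name(argument=value, ...), one argument or row to a line, values as JSON. play_rows: Moves the arm, as the interface text tells. Its arguments: {"type":"object","properties":{"motion":{"type":"array","items":{"type":"array","items":{"type":"array","items":{"type":"number"}}}},"jaw":{"type":"number"},"squeeze":{"type":"number"}},"required":["motion"]}

```bash
mkdir -p pics; ls; python3 - <<'E'
from bench import sensors, optics, job, r
import cv2,numpy as np
for n in("scene","top"):
    s=optics.snapshot(n); cv2.imwrite(f"pics/{n}0.png",s["pixels"][:,:,::-1]); np.savez(f"pics/{n}0.npz",**s)
    print(n,s["mtx"].tolist(),s["R"].round(3).tolist(),s["t"].round(1).tolist())
print(sensors.sense(), r.pinch_z)
E
```

```text
pics
scene [[499.0925767498383, 0.0, 287.97760377897566], [0.0, 499.0925767498383, 208.83395288590845], [0.0, 0.0, 1.0]] [[-0.625, 0.781, 0.007], [0.658, 0.531, -0.534], [-0.421, -0.329, -0.845]] [296.0, -391.4, 1528.3]
top [[531.5858286988115, 0.0, 282.7463014890295], [0.0, 531.5858286988115, 207.51610884150037], [0.0, 0.0, 1.0]] [[0.015, -1.0, -0.007], [-0.987, -0.013, -0.163], [0.162, 0.009, -0.987]] [74.9, 592.3, 1323.0]
{'time': 0.1, 'joint_pos': array([ 6.74162109e+01,  7.51345786e+00,  8.53220452e+01,  3.43115420e-04,
        8.72611410e+01, -4.89169885e+00]), 'qd': array([-0.005983  , -0.04529061, -0.05895773, -0.0129865 ,  0.02459684,
       -0.04898911]), 'joint_efforts': array([ 2.07490717e-03, -5.70954537e+01, -5.01940441e+01, -1.25782435e-04,
        8.12237238e-03,  7.83350856e-05]), 'tool_pos': array([182.11646948, 571.18303363, 230.33094989]), 'tcp_rot': array([-1.79903737e+02, -8.58253368e-03,  1.62307886e+02]), 'ft_force': array([-0.05031053, -0.36649456,  0.41561459]), 'wrist_torque': array([-0.02415865,  0.01869736, -0.03469252]), 'grip_force': 0.0, 'finger_gap': 85.46057620843601} 18.700000000000003
```

View pics/top0.png

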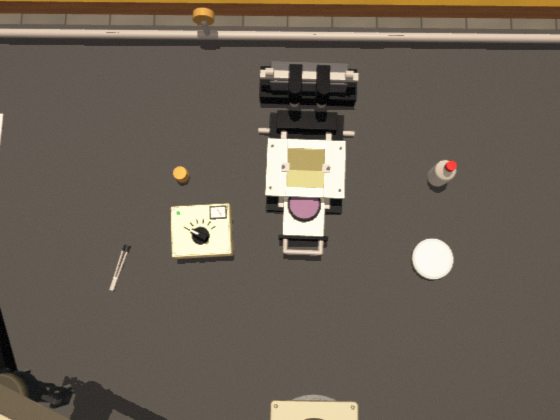

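View pics/scene0.png

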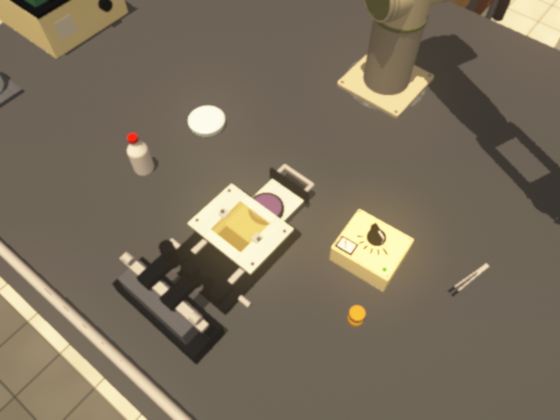

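Top view: handle bar near (303,252), pod centre near (201,231) with the selector at about (200,234). Carrier is at (432,259), bottle at (445,172), loupe at (181,175) and tweezers at (120,268), all clear. I'll zoom in on the pod and handle.

```bash
cat > h.py <<'E'
import numpy as np,cv2
def ray(s,u,v,z):
    K,R,t=s["mtx"],s["R"],s["t"]; d=R.T@np.linalg.solve(K,[u,v,1.]); c=-R.T@t
    return c+d*(z-c[2])/d[2]
E
python3 - <<'E'
from h import *
s=np.load("pics/top0.npz"); im=s["pixels"][:,:,::-1]
a=cv2.resize(im[195:275,160:240],(480,480),interpolation=cv2.INTER_CUBIC); b=cv2.resize(im[225:265,278:330],(312,240),interpolation=cv2.INTER_CUBIC)
o=np.zeros((480,792,3),np.uint8); o[:,:480]=a; o[:240,480:]=b
s2=np.load("pics/scene0.npz"); i2=s2["pixels"][:,:,::-1]
o[240:,480:]=cv2.resize(i2[210:270,340:418],(312,240),interpolation=cv2.INTER_CUBIC)
cv2.imwrite("pics/crop0.png",o)
for u,v,z in((303,252,52),(286,252,52),(321,252,52),(200,234,101)): print(ray(s,u,v,z).round(1))
# pod top outline, cream
hsv=cv2.cvtColor(im,cv2.COLOR_BGR2HSV); m=cv2.inRange(hsv,(15,30,120),(40,255,255)); m[:, :160]=0;m[:,245:]=0;m[:195]=0;m[275:]=0
c=max(cv2.findContours(m,0,1)[0],key=cv2.contourArea); 
print(cv2.minAreaRect(c)); print([ray(s,*p,67).round(0).tolist() for p in cv2.boxPoints(cv2.minAreaRect(c))])
E
```

```text
[477.   30.1  52. ]
[476.3  73.2  52. ]
[477.6 -15.6  52. ]
[513.8 285.5 101. ]
((200.62586975097656, 230.13966369628906), (52.967262268066406, 62.18661880493164), 86.633544921875)
[[589.0, 376.0, 67.0], [601.0, 218.0, 67.0], [466.0, 206.0, 67.0], [455.0, 361.0, 67.0]]
```

View pics/crop0.png

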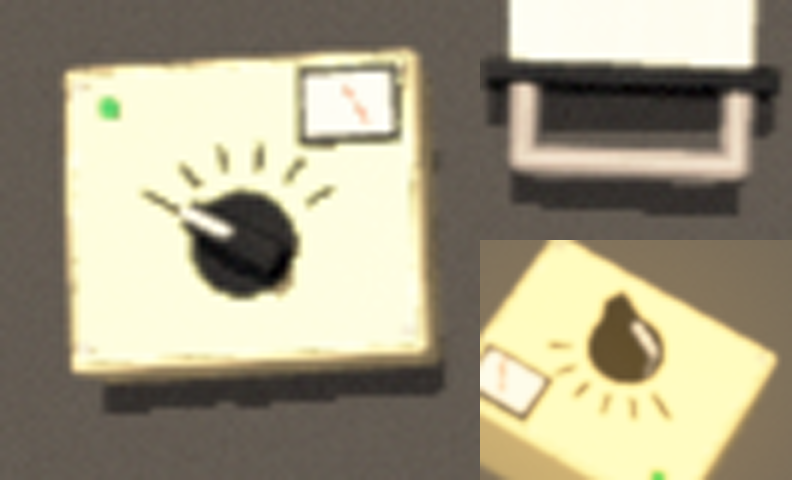

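Crop: the selector skirt is at about (242,243) and the pointer is at the long mark, (165,200). The short marks run clockwise at (190,175), (222,158), (259,155), (294,170) and (320,194). The bar spans (512..748,165).

```bash
cat >> h.py <<'E'
from scipy.spatial.transform import Rotation as Ro
from scipy.optimize import least_squares
def goto(st,p,yaw):
    """shift (cm) and turn (deg) in tool axes to reach world p, tool down, yaw"""
    A=Ro.from_euler('xyz',st["tcp_rot"],degrees=True); B=Ro.from_euler('xyz',[180,0,yaw],degrees=True)
    return (A.inv().apply(np.array(p)-st["tool_pos"])/10).round(2),(A.inv()*B).as_rotvec(degrees=True).round(2)
E
python3 - <<'E'
from h import *
from bench import sensors
s=np.load("pics/top0.npz")
C=lambda x,y,z:ray(s,160+(x+.5)/6-.5,195+(y+.5)/6-.5,z)
mk=np.array([C(x,y,67.5)[:2] for x,y in((165,200),(190,175),(222,158),(259,155),(294,170),(320,194))])
c0=C(242,243,73)[:2]
a=[np.degrees(np.arctan2(*(m-c0)[::-1])) for m in mk]; print("skirt",c0.round(1),"angles",np.round(a,1),"radii",np.linalg.norm(mk-c0,axis=1).round(1))
print("pod corners",[C(*p,67)[:2].round(0).tolist() for p in((68,72),(415,52),(428,350),(75,360))])
D=lambda x,y,z:ray(s,278+(x-480+.5)/6-.5,225+(y+.5)/6-.5,z)
print("bar",D(512,162,56),D(748,167,56)); print("plate",D(487,72,66),D(778,78,66))
print("frame edge",ray(s,266,196,76),ray(s,344,199,76))
s2=np.load("pics/scene0.npz"); print("sel scene",ray(s2,340+(625-480)/4,210+(350-240)/4,73))
print(goto(sensors.sense(),[435,30,150],178))
E
```

```text
skirt [514.2 290.2] angles [ 61.7  39.5  16.5  -7.2 -31.9 -55. ] radii [38.8 37.8 38.1 38.4 37.6 38.1]
pod corners [[587.0, 368.0], [597.0, 221.0], [471.0, 211.0], [465.0, 359.0]]
bar [476.97313536  81.02654701  56.        ] [476.25524717 -18.50808106  56.        ]
plate [513.88109806  92.01651532  66.        ] [513.03278128 -30.35894413  66.        ]
frame edge [615.78882466 125.84335359  76.        ] [610.67734647 -71.91283555  76.        ]
sel scene [516.84273739 295.05677725  73.        ]
(array([-40.54, -43.86,   8.1 ]), array([ -0.09,  -0.02, -15.69]))
```

Bar centre is about (477,31), 82 mm out. Selector is at about (514.5,290.5), with rest bar yaw about 64° and third stop about -8°. Moving to the near side of the handle with the jaws shut.

Call:
play_rows(
  motion=[
    [[-40.5,-43.9,4,0,0,-15.7],[-40.5,-43.9,4,0,0,-15.7],[-40.5,-43.9,4,0,0,-15.7],[-40.5,-43.9,4,0,0,-15.7],[-40.5,-43.9,4,0,0,-15.7]],
  ],
  jaw=0,
  squeeze=30,
)

```text
time: 0.6
tool_pos: [287.9, 343.7, 214.0]
tcp_rot: [-180.0, -0.0, 178.0]
ft_force: [0.6, 0.4, -0.4]
finger_gap: 12.4
grip_force: 0.0
```

Call:
play_rows(
  motion=[
    [[-15.8,-30.9,0,0,0,0],[-15.8,-30.9,3,0,0,0],[-15.8,-30.9,6,0,0,0],[-15.8,-30.9,6,0,0,0],[-15.8,-30.9,6,0,0,0]],
  ],
)

```text
time: 1.1
tool_pos: [392.4, 120.7, 176.6]
tcp_rot: [180.0, 0.0, 178.0]
ft_force: [1.3, 0.8, -0.7]
finger_gap: -0.5
grip_force: 0.0
```

Call:
play_rows(
  motion=[
    [[0,0,0,0,0,0],[0,0,0,0,0,0]],
  ],
)

```text
time: 1.3
tool_pos: [392.0, 121.3, 176.4]
tcp_rot: [-180.0, -0.1, 177.8]
ft_force: [-0.3, 0.3, 0.3]
finger_gap: 0.2
grip_force: 0.0
```

Call:
play_rows(
  motion=[
    [[-4.7,-8.8,3,0,0,0],[-4.7,-8.8,7,0,0,0],[-4.7,-8.8,10.5,0,0,0],[-4.7,-8.8,13.6,0,0,0],[-4.7,-8.8,13.6,0,0,0]],
  ],
)

```text
time: 1.8
tool_pos: [431.0, 34.3, 35.8]
tcp_rot: [180.0, -0.6, 178.1]
ft_force: [-0.8, 0.4, -0.2]
finger_gap: -0.0
grip_force: 0.0
```

Call:
play_rows(
  motion=[
    [[-1,0,0,0,0,0],[-2,0,0,0,0,0],[-3,0,0,0,0,0],[-4,0,0,0,0,0],[-5,0,0,0,0,0]],
  ],
)

```text
time: 2.3
tool_pos: [487.8, 31.5, 42.2]
tcp_rot: [180.0, 0.1, 178.0]
ft_force: [-1.5, 0.2, 1.7]
finger_gap: 0.1
grip_force: 1.0
```

Call:
play_rows(
  motion=[
    [[-0.8,0,0,0,0,0],[-1.6,0,0,0,0,0],[-2.4,0,0,0,0,0],[-3.2,0,0,0,0,0],[-3.9,0,0,0,0,0]],
  ],
)

```text
time: 2.8
tool_pos: [525.5, 29.9, 40.9]
tcp_rot: [180.0, -0.0, 178.0]
ft_force: [-2.2, 0.7, 1.3]
finger_gap: -0.2
grip_force: 1.0
```

Call:
play_rows(
  motion=[
    [[-0.4,0,0,0,0,0],[-0.8,0,0,0,0,0],[-1.2,0,0,0,0,0],[-1.5,0,0,0,0,0],[-1.8,0,0,0,0,0]],
  ],
)

```text
time: 3.3
tool_pos: [543.0, 29.3, 40.9]
tcp_rot: [180.0, -0.0, 178.0]
ft_force: [-2.2, 1.2, 0.3]
finger_gap: 0.0
grip_force: 0.8
```

Call:
play_rows(
  motion=[
    [[-0.3,0,0,0,0,0],[-0.6,0,0,0,0,0],[-0.8,0,0,0,0,0],[-0.8,0,0,0,0,0]],
  ],
)

```text
time: 3.7
tool_pos: [545.6, 29.3, 39.8]
tcp_rot: [-180.0, -0.7, 178.0]
ft_force: [-26.7, 1.2, 18.7]
finger_gap: 0.3
grip_force: 13.6
```

Firm stop: 27 N and motion stalled. I'll hold briefly, then back off.

Call:
play_rows(
  motion=[
    [[0.2,0,0,0,0,0],[0.2,0,0,0,0,0],[0.2,0,0,0,0,0],[2,0,0,0,0,0],[5,0,0,0,0,0]],
  ],
)

```text
time: 4.2
tool_pos: [502.3, 30.5, 41.7]
tcp_rot: [-180.0, 0.2, 178.0]
ft_force: [0.3, 0.5, 0.0]
finger_gap: 0.2
grip_force: 0.0
```

Call:
play_rows(
  motion=[
    [[0,0,-5,0,0,0],[0,0,-10,0,0,0],[0,5,-13,0,0,0],[0,10,-13,0,0,0],[0,14,-13,0,0,0]],
  ],
  jaw=1,
)

```text
time: 4.7
tool_pos: [507.7, 172.3, 174.0]
tcp_rot: [179.9, 0.3, 177.9]
ft_force: [0.8, -0.3, -0.5]
finger_gap: 72.1
grip_force: 0.0
```

```bash
python3 - <<'E'
from h import *
from bench import sensors,optics
s=optics.snapshot("top"); im=s["pixels"][:,:,::-1]; np.savez("pics/top1.npz",**s)
o=np.hstack([cv2.resize(im[180:290,150:260],(390,390),interpolation=2),cv2.resize(im[180:290,250:360],(390,390),interpolation=2)])
cv2.imwrite("pics/c1.png",o)
st=sensors.sense();print(st["tool_pos"],st["tcp_rot"],st["joint_pos"],st["ft_force"]); print(goto(st,[514.5,290.5,150],244))
E
```

```text
[506.55604221 179.03155918 173.12962427] [179.69789177   0.23525451 178.12810897] [ 13.84148856  -0.57830277  99.77551272   0.23026704  80.49458443
 -74.32465635] [-3.85053215  3.10414188  0.93677543]
(array([-0.42, 11.15,  2.37]), array([  0.13,   0.38, -65.87]))
```

View pics/c1.png

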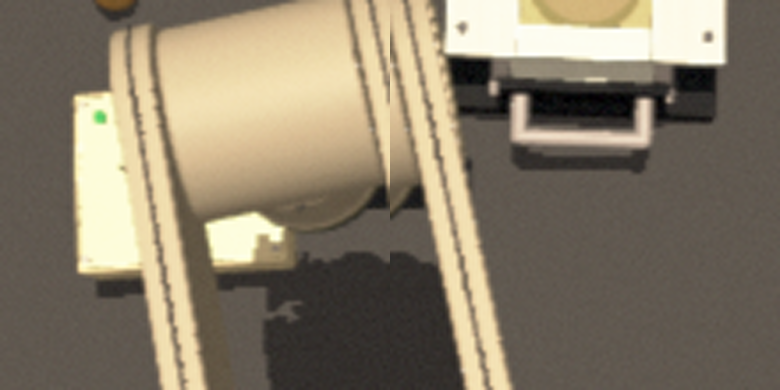

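Right half: bar at about (582,133), i.e. x≈558, which matches the predicted home of 559. The slide is home. The arm hides the selector in this view, so next I align above it.

Call:
play_rows(
  motion=[
    [[-0.4,3,0,0,0,-8.5],[-0.4,6,1,0,0,-17],[-0.4,9,1.5,0,0,-25.5],[-0.4,11.1,2,0,0,-34],[-0.4,11.1,2.3,0,0,-42]],
  ],
)

```text
time: 5.25
tool_pos: [513.7, 284.0, 147.7]
tcp_rot: [180.0, 0.1, -139.5]
ft_force: [-0.9, -0.6, 0.5]
finger_gap: 85.4
grip_force: 0.0
```

Call:
play_rows(
  motion=[
    [[0,0,0,0,0,-8],[0,0,0,0,0,-16],[0,0,0,0,0,-24],[0,0,0,0,0,-24],[0,0,0,0,0,-24]],
  ],
)

```text
time: 5.75
tool_pos: [514.0, 281.4, 148.1]
tcp_rot: [-180.0, 0.0, -116.2]
ft_force: [0.4, 0.3, -0.2]
finger_gap: 85.9
grip_force: 0.0
```

```bash
python3 - <<'E'
from h import *
from bench import sensors,optics
s=optics.snapshot("scene"); im=s["pixels"][:,:,::-1]; np.savez("pics/scene2.npz",**s)
cv2.imwrite("pics/c2.png",cv2.resize(im[180:280,320:440],(720,600),interpolation=2))
st=sensors.sense();print(st["tool_pos"],st["tcp_rot"],st["joint_pos"]); print(goto(st,[515,291,80],244))
E
```

```text
[513.98185746 281.41793754 148.10986957] [-1.79978917e+02  1.27349937e-02 -1.16226739e+02] [ 2.36941620e+01  8.33262852e+00  9.31349601e+01 -8.09485243e-03
  7.85090929e+01 -1.30077486e+02]
(array([-0.9 ,  0.33,  6.81]), array([-0.02,  0.01, -0.23]))
```

View pics/c2.png

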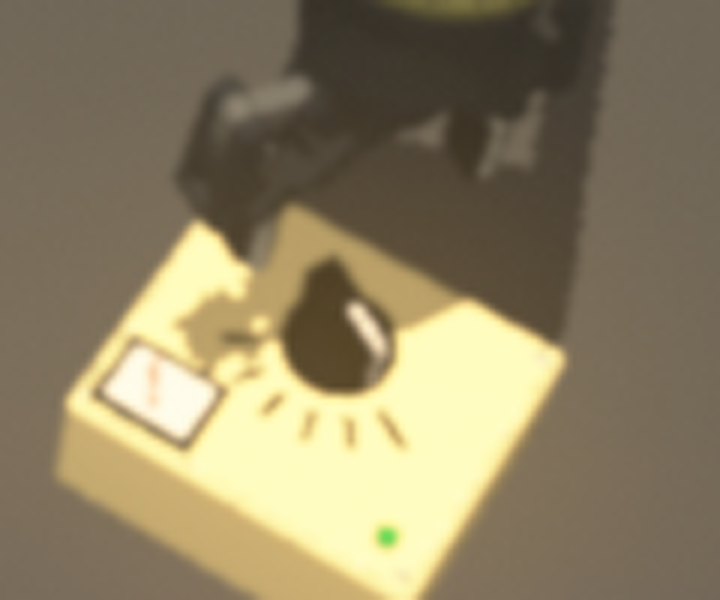

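Image shows the pointer still at the long mark, with the skirt at about (340,345) in the crop. The fingers are above and straddle the bar. Descending to grip.

Call:
play_rows(
  motion=[
    [[-0.95,0.3,0,0,0,0],[-0.95,0.3,2.5,0,0,0],[-0.95,0.3,5,0,0,0],[-0.95,0.3,7,0,0,0],[-0.95,0.3,7,0,0,0]],
  ],
)

```text
time: 6.3
tool_pos: [512.8, 290.8, 74.3]
tcp_rot: [179.8, -0.3, -116.1]
ft_force: [-0.6, -0.8, -0.7]
finger_gap: 85.4
grip_force: 0.0
```

Call:
play_rows(
  motion=[
    [[0,0,0,0,0,0],[0,0,0,0,0,0],[0,0,0,0,0,0],[0,0,0,0,0,0],[0,0,0,0,0,0]],
  ],
  jaw=0,
  squeeze=40,
)

```text
time: 6.8
tool_pos: [514.8, 292.0, 78.9]
tcp_rot: [179.9, 0.0, -116.0]
ft_force: [-19.4, 4.5, 26.5]
finger_gap: 13.1
grip_force: 44.8
```

Call:
play_rows(
  motion=[
    [[0,0,0,0,0,0],[0,0,0,0,0,0],[0,0,0,0,0,0],[0,0,0,0,0,0],[0,0,0,0,0,0]],
  ],
)

```text
time: 7.3
tool_pos: [514.6, 292.1, 79.1]
tcp_rot: [179.9, 0.0, -116.0]
ft_force: [-6.3, 1.3, 7.0]
finger_gap: 12.9
grip_force: 41.4
```

```bash
python3 - <<'E'
from h import *
from bench import sensors
st=sensors.sense();print({k:np.round(v,2) for k,v in st.items()})
E
```

```text
{'time': np.float64(7.3), 'joint_pos': array([ 2.4570e+01,  1.3180e+01,  9.5280e+01,  8.0000e-02,  7.1560e+01,
       -1.2948e+02]), 'qd': array([-0.12,  0.01,  0.04, -0.01, -0.01, -0.  ]), 'joint_efforts': array([-2.720e+00, -5.486e+01, -4.545e+01, -1.280e+00, -1.880e+00,
        4.000e-02]), 'tool_pos': array([514.64, 292.12,  79.09]), 'tcp_rot': array([ 1.7994e+02,  4.0000e-02, -1.1598e+02]), 'ft_force': array([-6.29,  1.31,  7.  ]), 'wrist_torque': array([0.2 , 1.03, 0.03]), 'grip_force': np.float64(41.44), 'finger_gap': np.float64(12.94)}
```

Gripped: 13 mm gap, 41 N. Turning clockwise, which is +z of the tool.

Call:
play_rows(
  motion=[
    [[0,0,0,0,0,5],[0,0,0,0,0,10],[0,0,0,0,0,15],[0,0,0,0,0,20],[0,0,0,0,0,25]],
  ],
)

```text
time: 7.8
tool_pos: [514.8, 291.9, 79.1]
tcp_rot: [180.0, 0.0, -141.2]
ft_force: [-5.5, -0.4, 6.5]
finger_gap: 13.1
grip_force: 41.4
```

Call:
play_rows(
  motion=[
    [[0,0,0,0,0,5],[0,0,0,0,0,10],[0,0,0,0,0,15],[0,0,0,0,0,20],[0,0,0,0,0,25]],
  ],
)

```text
time: 8.3
tool_pos: [514.9, 291.6, 79.1]
tcp_rot: [180.0, -0.0, -166.2]
ft_force: [-5.7, -0.9, 6.8]
finger_gap: 13.4
grip_force: 41.4
```

```bash
python3 - <<'E'
from h import *
from bench import sensors
st=sensors.sense();print({k:np.round(v,2) for k,v in st.items()})
E
```

```text
{'time': np.float64(8.3), 'joint_pos': array([ 2.455e+01,  1.318e+01,  9.528e+01,  2.000e-02,  7.156e+01,
       -7.927e+01]), 'qd': array([-6.000e-02, -2.000e-02,  3.000e-02, -6.000e-02,  8.000e-02,
        4.965e+01]), 'joint_efforts': array([ -1.31, -54.92, -45.4 ,  -0.38,  -1.89,  -1.74]), 'tool_pos': array([514.91, 291.63,  79.08]), 'tcp_rot': array([ 1.7998e+02, -1.0000e-02, -1.6619e+02]), 'ft_force': array([-5.7 , -0.93,  6.78]), 'wrist_torque': array([-0.25,  0.91,  0.16]), 'grip_force': np.float64(41.39), 'finger_gap': np.float64(13.38)}
```

Turned 50° so far. Another 22° reaches the third stop.

Call:
play_rows(
  motion=[
    [[0,0,0,0,0,5],[0,0,0,0,0,10],[0,0,0,0,0,15],[0,0,0,0,0,19],[0,0,0,0,0,22]],
  ],
)

```text
time: 8.8
tool_pos: [514.9, 291.4, 79.1]
tcp_rot: [-180.0, -0.0, 171.9]
ft_force: [-6.2, -1.9, 8.6]
finger_gap: 13.5
grip_force: 41.5
```

Call:
play_rows(
  motion=[
    [[0,0,0,0,0,0],[0,0,0,0,0,0],[0,0,0,0,0,0],[0,0,0,0,0,0],[0,0,0,0,0,0]],
  ],
)

```text
time: 9.3
tool_pos: [514.9, 291.4, 79.1]
tcp_rot: [-180.0, -0.0, 172.0]
ft_force: [-5.8, -2.1, 8.3]
finger_gap: 13.5
grip_force: 41.5
```

```bash
python3 - <<'E'
from h import *
from bench import sensors,optics
a=optics.snapshot("scene")["pixels"][180:280,320:440,::-1]; b=optics.snapshot("top")["pixels"][170:300,150:360,::-1]
cv2.imwrite("pics/c3.png",np.hstack([cv2.resize(a,(360,300),interpolation=2),cv2.resize(b,(430,300),interpolation=2)]))
st=sensors.sense();print({k:np.round(v,2) for k,v in st.items()})
E
```

```text
{'time': np.float64(9.4), 'joint_pos': array([ 2.454e+01,  1.317e+01,  9.528e+01,  1.000e-02,  7.158e+01,
       -5.748e+01]), 'qd': array([ 0.04,  0.08,  0.1 ,  0.08, -0.01,  0.05]), 'joint_efforts': array([ -0.87, -54.77, -45.52,  -0.15,  -2.15,   0.06]), 'tool_pos': array([514.84, 291.38,  79.05]), 'tcp_rot': array([-1.7999e+02, -3.0000e-02,  1.7202e+02]), 'ft_force': array([-5.6 , -0.79,  7.84]), 'wrist_torque': array([-0.46,  0.97,  0.05]), 'grip_force': np.float64(41.47), 'finger_gap': np.float64(12.96)}
```

View pics/c3.png

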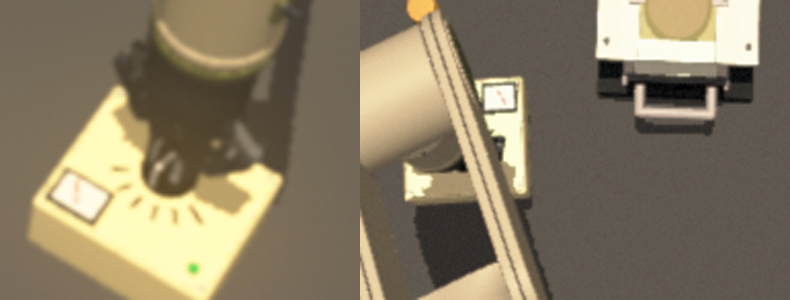

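The left crop shows the fingers holding the knob at about (168,170), with the skirt's white line no longer at the long mark. The right crop shows the slide still home. Tool yaw is 172°, matching the third mark at -8°.

Call:
play_rows(
  motion=[
    [[0,0,0,0,0,0],[0,0,0,0,0,0],[0,0,0,0,0,0],[0,0,0,0,0,0]],
  ],
)

```text
time: 9.8
tool_pos: [514.9, 291.4, 79.1]
tcp_rot: [-180.0, -0.0, 172.0]
ft_force: [-5.9, -1.8, 7.7]
finger_gap: 12.7
grip_force: 41.5
```

```bash
python3 -c "
from bench import job
print(job.hand_in())"
```

```text
the job is handed in; nothing more can be done
None
```

The slide is home against its stop, the selector is turned 72° and still held at the third stop with a 41 N grip, and the job is handed in; the hand-in returned no verdict.

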